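# Open the battery box of a display light

### The job

The display light by the bottle wall needs new cells: press the snap tab on its battery box inward, gently because it is brittle plastic, and keep it pressed until the front of the white cover springs up. Then draw the cover out from under the lip at the back without forcing it, and lay it flat, ribbed side up, in the shallow steel tray without dropping it. Leave the other things on the bench where they are.

Things in the scene. Friction and masses are not known exactly. Their poses are not given: they have to be found in the camera images.
- light_box: Grey plastic battery box fixed to the bench, 170 (x) x 130 (y) mm, front and side walls 50 mm high, level with the closed cover lying in its top. Origin: centre of its underside, z up; front, with the snap tab, at -x; back, with the lip, at +x. The walls keep the cover from sliding until its front has risen.
- pad_zone (a point): Point fixed to the box, box axes, 74 mm in front of its centre, 70 mm above the bench. The black snap tab's thumb pad, 28 mm wide (y), 60 to 80 mm above the bench, has its flat face (towards -x) within 10 mm in x of this point: it is set differently on every unit, is not measured and must be felt; a permitted push does not shift the setting. Push it along +x.
- barb_line (a point): Point fixed to the box where the tab's two barbs (22 to 34 mm either side) hook 5 mm over the cover's front bars. The tab moves straight along box +x and springs back: free after 5 to 6.5 mm of travel, hard stop at 7.5 mm. Spring 2 N plus 1 N per mm; friction adds up to 4 N. More than 18 N breaks it. Freed, sprung pins raise the cover's front in about 1 s.
- lip (a point): Point fixed to the box: middle of the lower front edge of its rear lip, which spans the whole back, 52 to 56 mm above the bench. The cover's rear edge lies 8 mm under it, with 2 mm of play above: draw the raised cover 10 to 16 mm along box -x, roughly level, before lifting.
- cover: White plastic cover, slab 146 (x) x 111 (y) x 4 mm, 0.11 to 0.22 kg. Origin in its underside, on the centre line, 75 mm behind its front edge, 71 mm ahead of its rear edge. Closed: axes as the box's, origin 46 mm above the bench over the box's origin. Cut-out in front for the tab: x = -65 to -22, 74 mm wide, open to the front over the middle 40 mm.
- cover_front (a point): Middle of the cover's lower front edge. Closed, it is 46 mm above the bench; once freed, with the tab kept pressed, it rises about 13 mm (cover then tilted about 0.1 rad) and stays up by itself; then the tab may be let go, its barbs return below the cover.
- rib (a point): Middle of the top of the grip rib on the cover: 50 mm long along the cover's x, 14 mm wide (y), standing 22 mm above the slab's top face; near the cover's centre of mass. Cover axes.
- tray: Shallow steel tray fixed to the bench, outside 210 (x) x 170 (y) mm, walls 4 mm thick and 16 mm high, floor 4 mm thick. Origin at the centre of its underside. It lies left or right of the box.
- bottle_a: Bystander: dark green glass bottle, upright, 62 mm across, 175 mm tall; origin at the centre of its foot
- bottle_b: Bystander: another such bottle
- bottle_c: Bystander: another such bottle
- cup: Bystander: white mug, 76 mm across, 85 mm tall; origin at the centre of its foot
- screwdriver: Bystander: screwdriver lying on the bench close to the robot, between it and the box and tray
- ring: Bystander: flat brass ring, 70 mm across, 14 mm tall
- block: Bystander: wooden block 90 x 50 x 22 mm
Not all that is in view belongs to the job. Of the things that look like the cover, the middle-sized one is meant.

How it is judged:
On the way, in this order (a step that is already met when the one before it is completed fails the run):
1. the front of the cover has sprung up while its rear is still under the lip (angle between cover's own z axis and vertical above 0.06 rad and horizontal distance between cover and light_box below 0.006 m), for 0.2 s.
2. the cover is drawn out and lifted clear of the box (z of cover in the frame of light_box above 0.085 m), for 0.1 s.
At the end, for the whole second after the job is handed in: The cover lies at rest and released in the tray, flat on its floor (underside within 5 mm of the floor, tilt under 0.05 rad), rib upward, its origin within 60 mm of the tray centre (horizontal distance between cover and tray below 0.06 m and height (world z) of cover below 0.009 m and angle between cover's own z axis and vertical below 0.05 rad and linear speed of cover below 0.02 m/s); the robot touches nothing.
It fails at once if the box or its snap tab is pushed by the robot with more than 18 N (contact force between any of the fingers, the arm and light_box above 18 N).
It fails at once if the cover is forced against the tab, lip or box with more than 25 N (contact force between cover and light_box above 25 N).
It fails at once if the cover is dropped or thrown (faster than 0.6 m/s while not held) (linear speed of cover above 0.6 m/s and contact force between the fingers and cover below 0.1 N).
It fails at once if a bystander is shifted by more than 30 mm (distance of any of bottle_a, bottle_b, bottle_c, cup, screwdriver, ring, block from where it was at the start of the episode above 0.03 m).
It also fails if it takes over 64 s, if anything falls off the work surface, if the arm or the gripper's body presses on something with over 40 N, if the wrist force passes 120 N, or if a joint passes its speed limit or range.

### The arm

A 6-joint arm with a two-finger parallel gripper is mounted at the origin on the work surface. World frame = base frame: x ahead of the robot, y to its left, z up, the work surface at z = 0. Lengths are in m, angles in rad, forces in N, time in s.
With the tool pointing down it reaches from about 0.25 to 0.775 m from the base axis. Payload 4 kg.
Tool frame: the origin (TCP) lies midway between the tips of the shut fingers; the grasp point (between the pads) lies 19 mm behind it (arm.grip_depth is the distance from the TCP to the grasp point, in m); z points along the fingers, y is the direction in which the jaws open and shut (so a half turn about z gives the same grasp; the last joint's range is limited). The gripper opens to 85 mm and grips with 20 to 120 N. Pads are 22 mm wide; open, the fingers measure 114 mm over their backs; the gripper's body (76 mm by 85 mm) begins 54 mm behind the grasp point. The pads swing forward as they close: fully open they stand 13 mm farther back than shut.
Start: joints at [1.218, 0.087, 1.371, -0, 1.684, -0.103], TCP at [0.136, 0.533, 0.231] pointing down, gripper open.
Joint ranges: [-3.1, 3.1], [-0.76, 2.03], [0.27, 2.55], [-1.08, 4.22], [0.17, 2.65], [-2.57, 2.57]. Speed limits (rad/s): [2.79, 2.79, 3.14, 3.14, 3.14, 3.14].

### API

Orientations are given as a unit quaternion [w, x, y, z].
In Python, from cell import arm gives the robot as it stands. The module is installed in compiled form; this text tells all that it offers.
- The arm moves only by the tool move_arm, never from a script. Its argument "series" is text: rows parted by semicolons, each of 7 numbers parted by spaces: the gripper's target within -1 to 1 (fully open at 1, half-way at 0, shut at -1), then the shift along the tool's x, y, z in units of 0.3 m (1.0 is 0.3 m), then the turn, a rotation vector about the tool's x, y, z in units of 180 degrees (1.0 is 180 degrees). In form: claw x y z ax ay az; .... A call has 1 to 20 rows; each row is the pose to reach, as a shift and turn from the pose commanded when the call began, along the tool's axes at that moment, turning the shorter way round; what a row does not reach only later rows make up. A row lasts 1/10 s, in which the tool goes at most 50 mm and 8.59 degrees, less where a joint would pass 70% of its speed; a pose out of reach is approached as far as the arm can. A call with a number of a shift or a turn outside -1 to 1 is refused whole. A call with a gripper value outside its range is refused whole. The fingers move at their own pace and stop on an object; the grip force is fixed at half the most. Time passes only in rows, so rows that repeat a pose let the fingers close. It gives the time, the measured TCP pose, the force and the opening at its end, in the units of the state.
- arm.sense(): the state, without advancing time (a new reading comes with each control period).
- arm.get_image(name): name is "scene" or "top"; returns (picture, depth): 480x640x3 uint8, blue, green, red; 480x640 float32, m along the optical axis (not along the pixel's ray), 0 where there is no reading.
- arm.camera_info(name): a dict with "intrinsics" (3x3 intrinsics, pixels), "dist_coeffs" ([k1, k2, p1, p2, k3] as OpenCV has them; the pictures are not rectified), "eye" and "attitude" of the camera in the world. Camera axes: x right, y up, looking along -z (the intrinsics and any distortion apply to the point x, -y, -z); pixel columns grow to the right and rows downward; lengths in m; the calibration is good to about 2 mm. A picture is of the moment at which its call begins. camera_info takes no time and is no camera call.
- arm.job_done(): hands the job in, once; it reports no verdict.
The state is a dict: "time": time; "joint_pos": joint angles; "qvel": joint speeds; "effort": joint torques, N m; "position": TCP position; "orientation": TCP orientation; "force": force on the tool from outside, world axes, zero at the start; "wrist_torque": the same for the moment, N m; "width": finger opening in m.
Only numpy, scipy, OpenCV 4.12 (cv2) and the standard library are available. Lean on these libraries where they do the work, as an engineer would, in place of code of your own. Each camera call takes 0.05 s, during which the arm holds its last target.

## Working session

There is one attempt and no reset: what is moved stays moved. The work goes in short steps, Python scripts to look and compute and a tool call to move; the robot and the scene stay as the last step left them, time stands still between calls to the robot, and variables do not carry over. Pictures are saved under pics/ and viewed, and the job is handed in when it is done.

Besides the shell and the picture viewer there is one more tool, called after "Emit:" as name(argument=value, ...), one argument or row to a line, values as JSON. move_arm: Moves the arm, as the interface text tells. Its arguments: {"type":"object","properties":{"series":{"type":"string"}},"required":["series"]}

```bash
mkdir -p pics
python3 - <<'E'
from cell import arm
import cv2, numpy as np
s=arm.sense(); print({k:np.round(v,3).tolist() for k,v in s.items()})
for n in ("scene","top"):
    im,d=arm.get_image(n); cv2.imwrite(f"pics/{n}0.png",im); np.save(f"{n}0.npy",d)
    print(n,arm.camera_info(n))
E
```

```text
{'time': 0.0, 'joint_pos': [1.218, 0.088, 1.372, 0.0, 1.684, -0.103], 'qvel': [-0.001, 0.001, -0.0, -0.001, 0.001, 0.001], 'effort': [-0.002, -35.189, -31.326, -0.0, 0.011, -0.0], 'position': [0.136, 0.532, 0.23], 'orientation': [-0.0, 0.125, 0.992, -0.001], 'force': [0.191, 0.084, 0.494], 'wrist_torque': [-0.014, -0.0, -0.027], 'width': 0.085}
scene {'intrinsics': array([[610.39339322,   0.        , 324.4567156 ],
       [  0.        , 610.39339322, 240.91260002],
       [  0.        ,   0.        ,   1.        ]]), 'dist_coeffs': array([-0.04823318,  0.        ,  0.        ,  0.        ,  0.        ]), 'eye': array([1.81296408, 0.83982652, 1.11002224]), 'attitude': array([0.42736925, 0.21877623, 0.41488218, 0.77289408])}
top {'intrinsics': array([[472.91384824,   0.        , 321.33795612],
       [  0.        , 472.91384824, 231.73761928],
       [  0.        ,   0.        ,   1.        ]]), 'dist_coeffs': array([-0.07820723,  0.        ,  0.        ,  0.        ,  0.        ]), 'eye': array([0.40961161, 0.01143248, 1.19125234]), 'attitude': array([ 0.70849303,  0.02274802, -0.04200925, -0.70409898])}
```

View pics/top0.png

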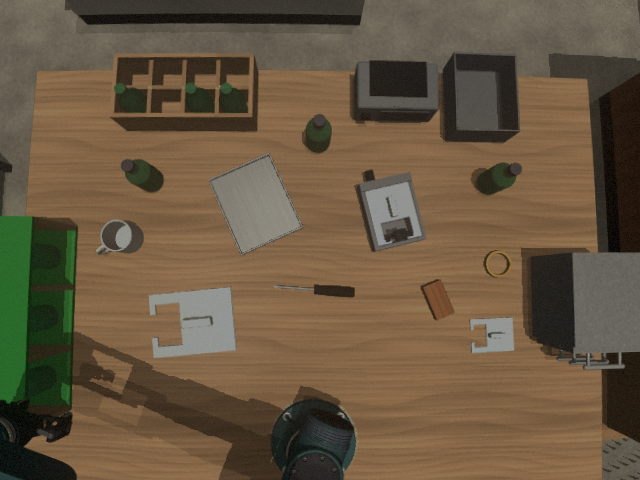

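View pics/scene0.png

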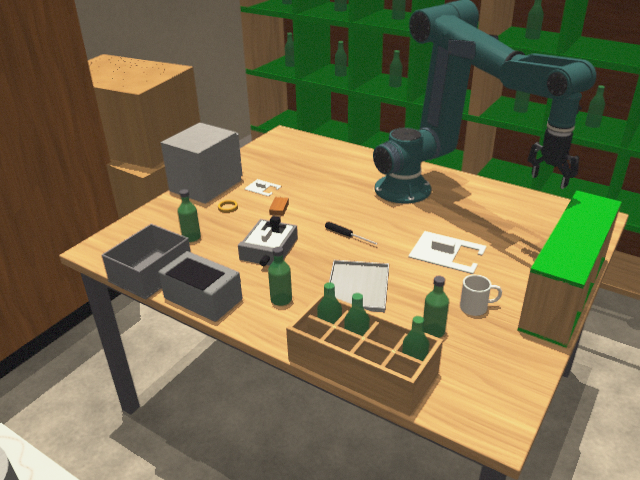

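```bash
cat > h.py <<'E'
import numpy as np, cv2
from scipy.spatial.transform import Rotation as R
from cell import arm
def cam(n):
    c=arm.camera_info(n); q=c['attitude']
    return c['intrinsics'],c['dist_coeffs'],c['eye'],R.from_quat([q[1],q[2],q[3],q[0]]).as_matrix()
def rays(n,uv):
    K,D,e,Rm=cam(n)
    p=cv2.undistortPoints(np.array(uv,float).reshape(-1,1,2),K,D).reshape(-1,2)
    return e,(np.c_[p[:,0],-p[:,1],-np.ones(len(p))])@Rm.T
def plane(n,uv,z):
    e,d=rays(n,uv); t=(z-e[2])/d[:,2]; return e+d*t[:,None]
def cloud(n,depth):
    v,u=np.mgrid[0:480,0:640]
    e,d=rays(n,np.c_[u.ravel(),v.ravel()]); return (e+d*depth.reshape(-1,1)).reshape(480,640,3)
def proj(n,P):
    K,D,e,Rm=cam(n); q=(np.atleast_2d(P)-e)@Rm; q=q*[1,-1,-1]
    return cv2.projectPoints(q.reshape(-1,1,3),np.zeros(3),np.zeros(3),K,D)[0].reshape(-1,2)
E
python3 - <<'E'
from h import *
im=cv2.imread('pics/top0.png'); c=im[160:260,340:440]; cv2.imwrite('pics/box_top.png',cv2.resize(c,(600,600),interpolation=cv2.INTER_CUBIC))
im=cv2.imread('pics/scene0.png'); c=im[205:280,225:310]; cv2.imwrite('pics/box_sc.png',cv2.resize(c,(680,600),interpolation=cv2.INTER_CUBIC))
d=np.load('top0.npy'); P=cloud('top',d); np.save('P.npy',P)
for u,v in [(392,190),(390,205),(404,215),(397,236),(256,204),(300,270),(375,255),(370,177)]: print(u,v,P[v,u].round(4))
ds=np.load('scene0.npy');Q=cloud('scene',ds); print(Q[290,360].round(4))
E
```

```text
392 190 [ 0.6189 -0.1927  0.0506]
390 205 [ 0.5786 -0.1839  0.0706]
404 215 [ 0.5578 -0.2227  0.0459]
397 236 [ 0.503  -0.1984  0.08  ]
256 204 [ 5.887e-01  1.455e-01 -1.000e-04]
300 270 [ 4.223e-01  3.230e-02 -1.000e-04]
375 255 [ 0.4612 -0.1573 -0.0032]
370 177 [ 0.6534 -0.1402  0.0379]
[0.6033 0.1661 0.0027]
```

View pics/box_top.png

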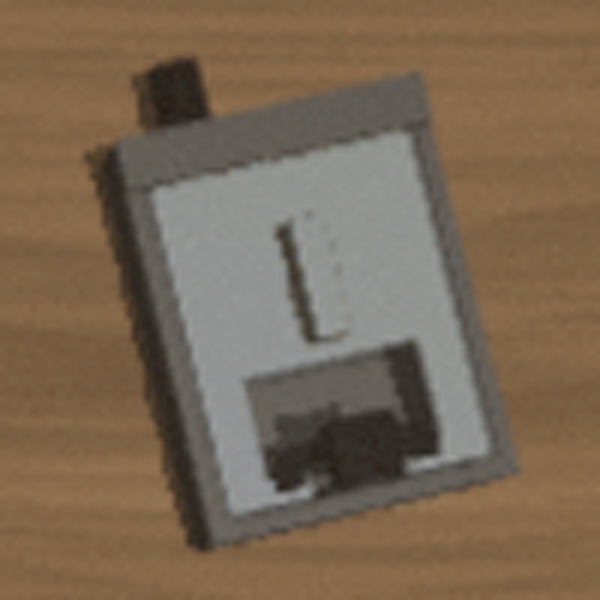

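View pics/box_sc.png

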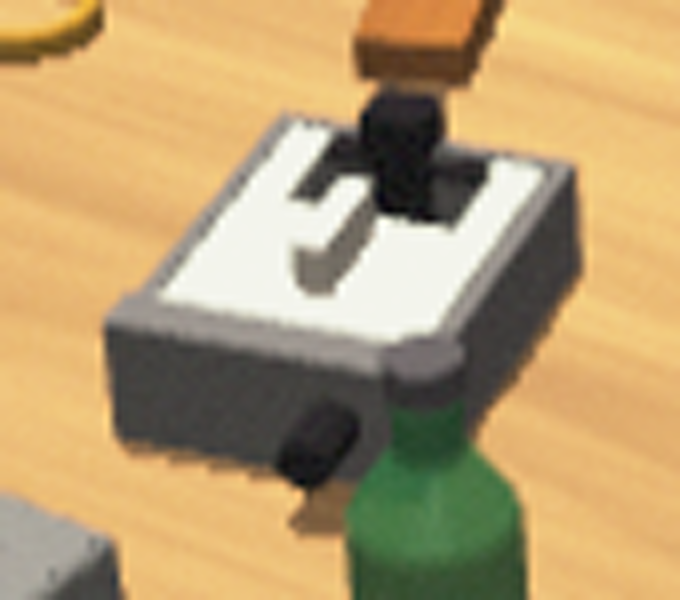

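Run:
```python
from h import *
P=np.load('P.npy'); im=cv2.imread('pics/top0.png')
sub=np.zeros((480,640),bool); sub[160:260,345:435]=1
def rect(m,name):
    q=P[m][:,:2]
    r=cv2.minAreaRect((q*1000).astype(np.float32)); print(name,m.sum(),np.round(r[0],1),np.round(r[1],1),round(r[2],2),cv2.boxPoints(r).round(1).tolist())
m=sub&(P[...,2]>.046)&(P[...,2]<.06); rect(m,'box')
w=sub&(P[...,2]>.046)&(P[...,2]<.054)&(im.min(2)>125); rect(w,'cover')
r=sub&(P[...,2]>.066)&(P[...,2]<.078)&(im.min(2)>110); rect(r,'rib'); print(P[r].mean(0))
b=sub&(P[...,2]>.065)&(im.max(2)<70); rect(b,'tab'); print(P[b].mean(0), P[b][:,2].max())
ang=np.deg2rad(14)
# lip
l=sub&(P[...,2]>.0535)&(P[...,2]<.06);rect(l,'lip')
# tray
s2=np.zeros_like(sub); s2[145:262,200:312]=1
t=s2&(P[...,2]>.011)&(P[...,2]<.025); rect(t,'tray')
for z in(.0,.05):
  print(plane('top',[(392,210)],z))
# others
for n,u,v in [('bottleTop',319,120),('bottleR',516,169),('screw',335,291),('screwtip',275,287),('ring',497,264),('block',437,299)]:
    print(n,P[v,u].round(3))
hsv=cv2.cvtColor(im[145:262,200:312],cv2.COLOR_BGR2HSV); 
c=cv2.resize(im[140:265,195:320],(600,600),interpolation=cv2.INTER_CUBIC); cv2.imwrite('pics/tray.png',c)
```

```text
box 2643 [ 568.3 -193.2] [171.  130.3] 13.6 [[469.8999938964844, -150.0], [500.5, -276.6000061035156], [666.7999877929688, -236.39999389648438], [636.0999755859375, -109.80000305175781]]
cover 1423 [ 562.1 -194.6] [137.1 109.3] 13.51 [[482.70001220703125, -157.5], [508.29998779296875, -263.79998779296875], [641.5, -231.8000030517578], [616.0, -125.5]]
rib 115 [ 577.9 -191.1] [50.2 14.5] 14.02 [[551.7999877929688, -190.1999969482422], [555.2999877929688, -204.1999969482422], [604.0, -192.10000610351562], [600.5, -178.0]]
[ 0.57762772 -0.19143504  0.07114528]
tab 132 [ 468.5 -102.8] [ 27.2 255.6] 21.19 [[409.6000061035156, 11.399999618530273], [502.0, -226.89999389648438], [527.4000244140625, -217.10000610351562], [435.0, 21.299999237060547]]
[ 0.50781914 -0.20509114  0.08608016] 1.1912523360843839
lip 410 [ 568.2 -192.9] [170.  127.6] 13.89 [[470.3999938964844, -151.39999389648438], [501.0, -275.20001220703125], [666.0999755859375, -234.39999389648438], [635.4000244140625, -110.5]]
tray 446 [611.1 101.6] [211.1 271.1] 24.86 [[458.3999938964844, 180.1999969482422], [572.2999877929688, -65.69999694824219], [763.9000244140625, 23.0], [649.9000244140625, 269.0]]
[[ 0.57634695 -0.20124029  0.        ]]
[[ 0.56934862 -0.19231386  0.05      ]]
bottleTop [ 0.753 -0.01   0.17 ]
bottleR [ 0.648 -0.454  0.172]
screw [ 0.371 -0.055  0.022]
screwtip [0.38  0.093 0.015]
ring [ 0.439 -0.474 -0.002]
block [ 0.351 -0.309  0.018]
```

View pics/tray.png

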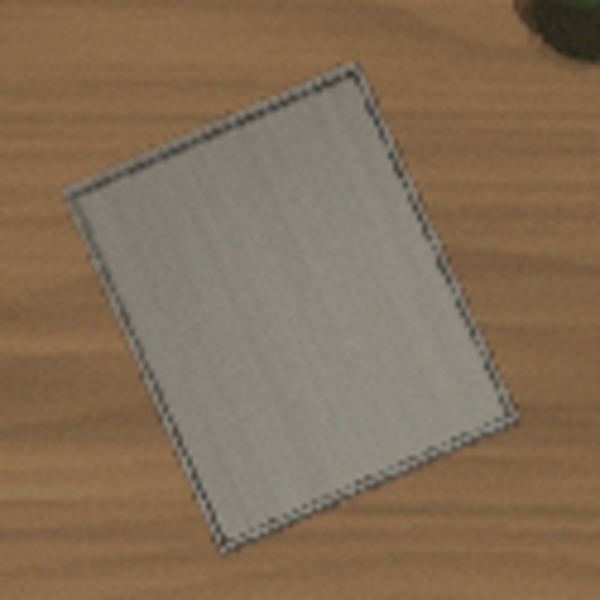

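```bash
cat >> h.py <<'E'
YAW=np.deg2rad(13.7); BO=np.array([.5683,-.193,0])
def bw(p,yaw=YAW,o=BO):
    c,s=np.cos(yaw),np.sin(yaw); p=np.array(p,float); return o+np.array([c*p[0]-s*p[1],s*p[0]+c*p[1],p[2]])
def wb(p):
    c,s=np.cos(YAW),np.sin(YAW); p=np.array(p)-BO; return np.array([c*p[0]+s*p[1],-s*p[0]+c*p[1],p[2]])
def down(yaw):
    c,s=np.cos(yaw),np.sin(yaw); return np.array([[c,s,0],[s,-c,0],[0,0,-1]])
def cur():
    s=arm.sense(); q=s['orientation']; return np.array(s['position']),R.from_quat([q[1],q[2],q[3],q[0]]).as_matrix(),s
def rel(p,Rt,p0=None,R0=None):
    if p0 is None: p0,R0,_=cur()
    return (R0.T@(np.array(p)-p0)/.3).round(4),(R.from_matrix(R0.T@Rt).as_rotvec()/np.pi).round(4)
E
python3 - <<'E'
from h import *
px=[(209.2,180),(269,153.5),(302.7,227),(241.5,254.4)]
c=plane('top',px,.016); print(c.round(4), c.mean(0).round(4),[np.linalg.norm(c[i]-c[(i+1)%4]).round(4) for i in range(4)])
for a,b in ((3,0),(2,1)): v=c[b]-c[a]; print(np.degrees(np.arctan2(v[1],v[0])))
p0,R0,s=cur(); t=bw([-.106,0,.15]); print(t)
print(rel(t,down(YAW)))
for f in (1/3,2/3,1): print(f,rel(p0+(t-p0)*f,R0))
E
```

```text
[[0.6465 0.2629 0.016 ]
 [0.7159 0.1134 0.016 ]
 [0.5292 0.0262 0.016 ]
 [0.4598 0.1774 0.016 ]] [0.5878 0.145  0.016 ] [np.float64(0.1648), np.float64(0.206), np.float64(0.1664), np.float64(0.2053)]
24.58865717619706
25.019780782877156
[ 0.46531579 -0.21810484  0.15      ]
(array([-1.6827, -2.1524,  0.2714]), array([-3.000e-04,  8.000e-04,  8.444e-01]))
0.3333333333333333 (array([-0.5609, -0.7175,  0.0905]), array([0., 0., 0.]))
0.6666666666666666 (array([-1.1218, -1.4349,  0.181 ]), array([0., 0., 0.]))
1 (array([-1.6827, -2.1524,  0.2714]), array([0., 0., 0.]))
```

Emit:
move_arm(
  series="-1 -0.56 -0.72 0 0 0 0;-1 -0.56 -0.72 0 0 0 0;-1 -0.56 -0.72 0 0 0 0;-1 -0.56 -0.72 0 0 0 0;-1 -0.56 -0.72 0 0 0 0;-1 -0.56 -0.72 0 0 0 0",
)

```text
time: 0.7
position: [0.2459, 0.2791, 0.231]
orientation: [0.0, 0.126, 0.992, -0.001]
force: [-0.3, 1.0, -0.2]
width: -0.0001
```

Emit:
move_arm(
  series="-1 -0.56 -0.72 0 0 0 0;-1 -0.56 -0.72 0 0 0 0;-1 -0.56 -0.72 0 0 0 0;-1 -0.56 -0.72 0 0 0 0;-1 -0.56 -0.72 0 0 0 0;-1 -0.56 -0.72 0 0 0 0;-1 -0.56 -0.72 0 0 0 0",
)

```text
time: 1.4
position: [0.3552, 0.0288, 0.2306]
orientation: [-0.001, 0.128, 0.992, -0.0]
force: [-0.3, -0.2, -0.4]
width: -0.0002
```

Run:
```python
from h import *
p,Rm,s=cur(); print(s['time'],p,s['joint_pos'],s['width'],s['force']); t=bw([-.106,0,.15]); print(rel(t,down(YAW)))
```

```text
1.4 [0.35518235 0.0287612  0.23059856] [-7.80925406e-02 -3.57784491e-01  1.76462069e+00 -6.79049347e-04
  1.73610504e+00 -1.39308976e+00] -0.00017348650819004634 [-0.31515617 -0.15412668 -0.36631286]
(array([-0.5638, -0.7029,  0.2686]), array([-6.000e-04,  2.000e-04,  8.424e-01]))
```

Emit:
move_arm(
  series="-1 -0.564 -0.703 0.269 0 0 0.843;-1 -0.564 -0.703 0.269 0 0 0.843;-1 -0.564 -0.703 0.269 0 0 0.843;-1 -0.564 -0.703 0.269 0 0 0.843;-1 -0.564 -0.703 0.269 0 0 0.843;-1 -0.564 -0.703 0.269 0 0 0.843;-1 -0.564 -0.703 0.269 0 0 0.843;-1 -0.564 -0.703 0.269 0 0 0.843;-1 -0.564 -0.703 0.269 0 0 0.843;-1 -0.564 -0.703 0.269 0 0 0.843;-1 -0.564 -0.703 0.269 0 0 0.843;-1 -0.564 -0.703 0.269 0 0 0.843;-1 -0.564 -0.703 0.269 0 0 0.843;-1 -0.564 -0.703 0.269 0 0 0.843;-1 -0.564 -0.703 0.269 0 0 0.843;-1 -0.564 -0.703 0.269 0 0 0.843;-1 -0.564 -0.703 0.269 0 0 0.843;-1 -0.564 -0.703 0.269 0 0 0.843;-1 -0.564 -0.703 0.269 0 0 0.843;-1 -0.564 -0.703 0.269 0 0 0.843",
)

```text
time: 3.4
position: [0.4667, -0.2138, 0.1504]
orientation: [-0.0, 0.992, 0.123, -0.0]
force: [0.5, -0.6, 0.2]
width: 0.0001
```

Run:
```python
from h import *
p,Rm,s=cur(); print(s['time'],p,wb(p),s['joint_pos'],s['force']); t=bw([-.106,0,.068]); print(rel(t,down(YAW)))
```

```text
3.4 [ 0.46669925 -0.21375664  0.15035717] [-0.10362608  0.00389684  0.15035717] [-5.40247175e-01  3.65784393e-02  1.58540974e+00  4.07111253e-04
  1.52032667e+00  7.83680476e-01] [ 0.4921063  -0.62956615  0.17068122]
(array([-0.008 ,  0.0131,  0.2745]), array([-0.0003,  0.0001,  0.0025]))
```

Emit:
move_arm(
  series="-1 -0.008 0.013 0 0 0 0.002;-1 -0.008 0.013 0.1 0 0 0.002;-1 -0.008 0.013 0.2 0 0 0.002;-1 -0.008 0.013 0.275 0 0 0.002;-1 -0.008 0.013 0.275 0 0 0.002;-1 -0.008 0.013 0.275 0 0 0.002",
)

```text
time: 4.0
position: [0.4652, -0.2194, 0.0683]
orientation: [-0.0, 0.993, 0.118, -0.0]
force: [0.7, 0.5, 1.0]
width: -0.0001
```

Run:
```python
from h import *
p,Rm,s=cur(); print(s['time'],p,wb(p),s['force']); t=bw([-.106,0,.068]); print(rel(t,down(YAW)))
for n,(a,b,c,d) in {'top':(340,440,160,260),'scene':(225,310,205,280)}.items():
    im,_=arm.get_image(n); cv2.imwrite(f'pics/{n}1.png',cv2.resize(im[c:d,a:b],(600,600*(d-c)//(b-a)),interpolation=cv2.INTER_CUBIC))
```

```text
4.0 [ 0.46516987 -0.2193788   0.06830355] [-0.1064435  -0.00120315  0.06830355] [0.66443902 0.49935412 0.95121922]
(array([ 0.0015, -0.004 ,  0.001 ]), array([-0.0001,  0.0001, -0.0005]))
```

View pics/scene1.png

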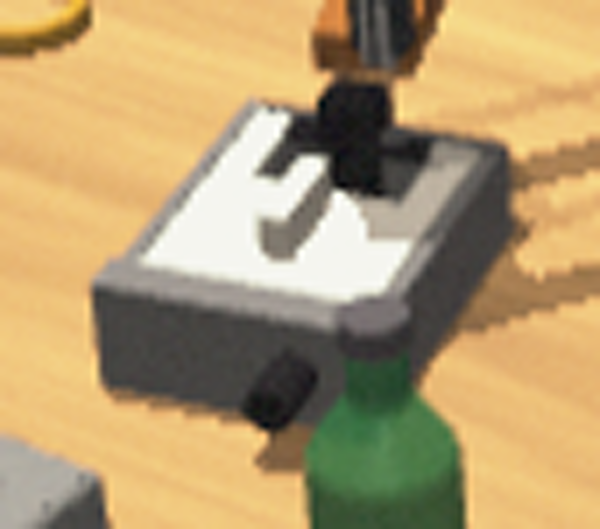

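Emit:
move_arm(
  series="-1 0.008 -0.004 0 0 0 0;-1 0.016 -0.004 0 0 0 0;-1 0.024 -0.004 0 0 0 0;-1 0.03 -0.004 0 0 0 0;-1 0.03 -0.004 0 0 0 0",
)

```text
time: 4.6
position: [0.474, -0.2159, 0.0682]
orientation: [0.0, 0.993, 0.118, 0.0]
force: [0.2, -0.4, -0.1]
width: -0.0003
```

Emit:
move_arm(
  series="-1 0.002 0 0 0 0 0;-1 0.004 0 0 0 0 0;-1 0.006 0 0 0 0 0;-1 0.008 0 0 0 0 0;-1 0.01 0 0 0 0 0;-1 0.01 0 0 0 0 0",
)

```text
time: 5.2
position: [0.4766, -0.2152, 0.0681]
orientation: [-0.0, 0.993, 0.118, 0.0]
force: [-0.3, 0.4, -0.1]
width: 0.0002
```

Emit:
move_arm(
  series="-1 0.002 0 0 0 0 0;-1 0.004 0 0 0 0 0;-1 0.006 0 0 0 0 0;-1 0.008 0 0 0 0 0;-1 0.01 0 0 0 0 0;-1 0.01 0 0 0 0 0",
)

```text
time: 5.8
position: [0.4796, -0.2145, 0.0681]
orientation: [-0.0, 0.993, 0.118, 0.0]
force: [0.4, -0.2, 0.3]
width: 0.0001
```

Emit:
move_arm(
  series="-1 0.002 0 0 0 0 0;-1 0.004 0 0 0 0 0;-1 0.006 0 0 0 0 0;-1 0.008 0 0 0 0 0;-1 0.008 0 0 0 0 0",
)

```text
time: 6.3
position: [0.4819, -0.2139, 0.0681]
orientation: [-0.0, 0.993, 0.118, -0.0]
force: [0.5, -0.0, -0.7]
width: -0.0003
```

Emit:
move_arm(
  series="-1 0.002 0 0 0 0 0;-1 0.004 0 0 0 0 0;-1 0.006 0 0 0 0 0;-1 0.008 0 0 0 0 0;-1 0.008 0 0 0 0 0",
)

```text
time: 6.8
position: [0.4842, -0.2134, 0.0681]
orientation: [-0.0, 0.993, 0.118, 0.0]
force: [-0.6, -0.4, 0.2]
width: 0.0
```

Emit:
move_arm(
  series="-1 0.002 0 0 0 0 0;-1 0.004 0 0 0 0 0;-1 0.006 0 0 0 0 0;-1 0.008 0 0 0 0 0;-1 0.008 0 0 0 0 0",
)

```text
time: 7.3
position: [0.4862, -0.2129, 0.0681]
orientation: [-0.0, 0.993, 0.118, -0.0]
force: [-1.5, -0.0, 1.0]
width: 0.0001
```

Emit:
move_arm(
  series="-1 0.001 0 0 0 0 0;-1 0.002 0 0 0 0 0;-1 0.003 0 0 0 0 0;-1 0.003 0 0 0 0 0",
)

```text
time: 7.7
position: [0.4869, -0.2128, 0.0681]
orientation: [-0.0, 0.993, 0.118, -0.0]
force: [-4.0, -0.6, 2.8]
width: -0.0001
```

Run:
```python
from h import *
p,Rm,s=cur(); print(s['time'],p,wb(p),s['force'],wb([.4862,-.2129,.068]),wb([.4842,-.2134,.068]))
```

```text
7.7 [ 0.48693277 -0.21278142  0.06812038] [-8.37372523e-02  5.22375769e-05  6.81203821e-02] [-4.01835652 -0.57202899  2.83819559] [-0.08447726  0.00011058  0.068     ] [-8.65387792e-02  9.84860362e-05  6.80000000e-02]
```

Emit:
move_arm(
  series="-1 0.001 0 0 0 0 0;-1 0.002 0 0 0 0 0;-1 0.003 0 0 0 0 0;-1 0.004 0 0 0 0 0;-1 0.004 0 0 0 0 0",
)

```text
time: 8.2
position: [0.4882, -0.2124, 0.0681]
orientation: [-0.0, 0.993, 0.118, -0.0]
force: [-5.2, -0.7, 3.1]
width: 0.0004
```

Emit:
move_arm(
  series="-1 0.001 0 0 0 0 0;-1 0.002 0 0 0 0 0;-1 0.003 0 0 0 0 0;-1 0.004 0 0 0 0 0;-1 0.004 0 0 0 0 0",
)

```text
time: 8.7
position: [0.4891, -0.2122, 0.0681]
orientation: [0.0, 0.993, 0.118, -0.001]
force: [-6.1, -1.2, 3.2]
width: 0.0002
```

Emit:
move_arm(
  series="-1 0.001 0 0 0 0 0;-1 0.002 0 0 0 0 0;-1 0.003 0 0 0 0 0;-1 0.003 0 0 0 0 0",
)

```text
time: 9.1
position: [0.4898, -0.2121, 0.0681]
orientation: [0.0, 0.993, 0.118, -0.001]
force: [-7.6, -1.6, 4.3]
width: 0.0
```

Emit:
move_arm(
  series="-1 0.001 0 0 0 0 0;-1 0.002 0 0 0 0 0;-1 0.003 0 0 0 0 0;-1 0.003 0 0 0 0 0",
)

```text
time: 9.5
position: [0.4904, -0.2119, 0.0682]
orientation: [0.0, 0.993, 0.118, -0.001]
force: [-7.5, -0.6, 4.2]
width: -0.0001
```

Emit:
move_arm(
  series="-1 0.001 0 0 0 0 0;-1 0.002 0 0 0 0 0;-1 0.002 0 0 0 0 0",
)

```text
time: 9.8
position: [0.4909, -0.2118, 0.0682]
orientation: [0.0, 0.993, 0.118, -0.001]
force: [-8.3, -1.5, 4.6]
width: 0.0004
```

Run:
```python
from h import *
p,Rm,s=cur(); print(s['time'],p,wb(p),s['force'])
im,_=arm.get_image('scene'); cv2.imwrite('pics/scene2.png',cv2.resize(im[205:280,225:310],(600,529),interpolation=cv2.INTER_CUBIC))
```

```text
9.8 [ 0.4908574  -0.21181791  0.06816206] [-7.96960917e-02  5.88345969e-05  6.81620554e-02] [-8.31219063 -1.5050249   4.60087483]
```

View pics/scene2.png

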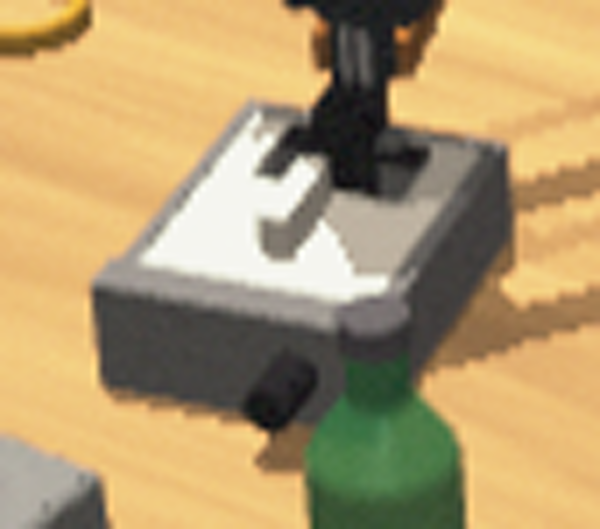

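Emit:
move_arm(
  series="-1 0.001 0 0 0 0 0;-1 0.002 0 0 0 0 0;-1 0.003 0 0 0 0 0;-1 0.003 0 0 0 0 0;-1 0.003 0 0 0 0 0;-1 0.003 0 0 0 0 0",
)

```text
time: 10.45
position: [0.4918, -0.2116, 0.0681]
orientation: [0.0, 0.993, 0.118, -0.001]
force: [-8.1, -1.0, 4.4]
width: -0.0004
```

Emit:
move_arm(
  series="-1 0.001 0 0 0 0 0;-1 0.002 0 0 0 0 0;-1 0.002 0 0 0 0 0;-1 0.002 0 0 0 0 0;-1 0.002 0 0 0 0 0;-1 0.002 0 0 0 0 0;-1 0.002 0 0 0 0 0;-1 0.002 0 0 0 0 0",
)

```text
time: 11.25
position: [0.4922, -0.2115, 0.0681]
orientation: [0.0, 0.993, 0.118, -0.001]
force: [-8.3, -1.8, 4.5]
width: -0.0002
```

Run:
```python
from h import *
p,Rm,s=cur(); print(s['time'],p,wb(p),s['force'])
im,_=arm.get_image('scene'); cv2.imwrite('pics/scene3.png',cv2.resize(im[205:280,225:310],(600,529),interpolation=cv2.INTER_CUBIC))
```

```text
11.25 [ 0.49222258 -0.21150338  0.06811344] [-7.82952571e-02  4.10933295e-05  6.81134441e-02] [-8.28901117 -1.77525452  4.45530478]
```

View pics/scene3.png

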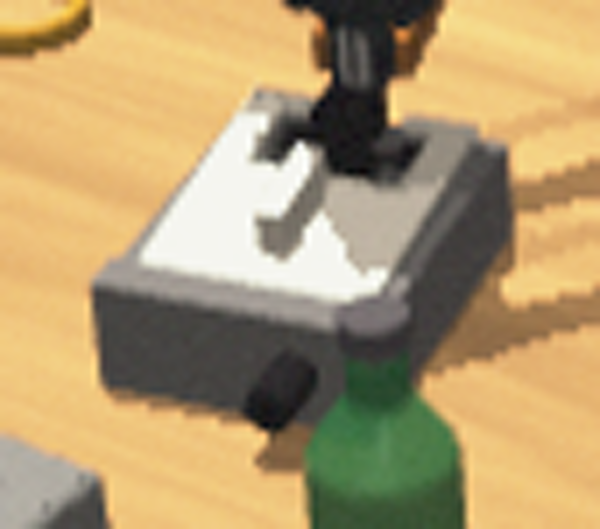

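Emit:
move_arm(
  series="-1 0 0 0 0 0 0;-1 0 0 0 0 0 0;-1 0 0 0 0 0 0;-1 0 0 0 0 0 0;-1 0 0 0 0 0 0;-1 0 0 0 0 0 0;-1 0 0 0 0 0 0;-1 0 0 0 0 0 0;-1 0 0 0 0 0 0;-1 0 0 0 0 0 0",
)

```text
time: 12.3
position: [0.4922, -0.2115, 0.0681]
orientation: [0.0, 0.993, 0.118, -0.002]
force: [-8.1, -2.4, 5.0]
width: -0.0001
```

```bash
cat >> h.py <<'E'
def coverplane(d,im,n='scene'):
    P=cloud(n,d); B=(P-BO); c,s=np.cos(YAW),np.sin(YAW); bx=c*B[...,0]+s*B[...,1]; by=-s*B[...,0]+c*B[...,1]
    m=(P[...,2]>.046)&(P[...,2]<.069)&(abs(by)<.052)&(abs(by)>.012)&(bx>-.072)&(bx<.06)&(im.min(2)>90)
    A=np.c_[bx[m],by[m],np.ones(m.sum())]; z=P[...,2][m]
    k=np.linalg.lstsq(A,z,rcond=None)[0]; r=z-A@k; g=abs(r)<.003
    k=np.linalg.lstsq(A[g],z[g],rcond=None)[0]; return k,m.sum(),r[g].std()
E
python3 - <<'E'
from h import *
p,Rm,s=cur(); print(s['time'],wb(p),s['force'])
im,d=arm.get_image('scene'); print(coverplane(d,im)); print(coverplane(np.load('scene0.npy'),cv2.imread('pics/scene0.png')))
im,d=arm.get_image('top'); print(coverplane(d,im,'top'))
E
```

```text
12.3 [-7.83165138e-02  6.05204158e-05  6.81135359e-02] [-8.0686111  -2.35713059  4.97823339]
(array([-0.08324512,  0.00206927,  0.05809136]), np.int64(484), np.float64(0.001590250442487487))
(array([ 0.0060482 , -0.00065475,  0.05182047]), np.int64(420), np.float64(0.001635211369155809))
(array([-0.094336  , -0.00099681,  0.05580003]), np.int64(950), np.float64(0.0015209922388948983))
```

Emit:
move_arm(
  series="-1 -0.004 0 0 0 0 0;-1 -0.008 0 0 0 0 0;-1 -0.015 0 0 0 0 0;-1 -0.03 0 0 0 0 0;-1 -0.06 0 0 0 0 0;-1 -0.07 0 0 0 0 0;0 -0.07 0 -0.15 0 0 0;0 -0.07 0 -0.25 0 0 0;0 -0.07 0 -0.3 0 0 0;0 0.15 0 -0.3 0 0 0;0 0.3 0 -0.3 0 0 0;0 0.3 0 -0.3 0 0 0;0 0.3 0 -0.3 0 0 0;0 0.3 0 -0.3 0 0 0",
)

```text
time: 13.8
position: [0.5799, -0.19, 0.1571]
orientation: [-0.0, 0.993, 0.118, -0.001]
force: [-0.5, -0.3, -0.7]
width: 0.043
```

Run:
```python
from h import *
p,Rm,s=cur(); print(s['time'],p,wb(p),s['force'],s['width'])
im,d=arm.get_image('scene'); print(coverplane(d,im)); cv2.imwrite('pics/scene4.png',cv2.resize(im[190:290,210:330],(720,600),interpolation=cv2.INTER_CUBIC))
P=cloud('scene',d); sub=np.zeros((480,640),bool); sub[215:255,250:290]=1
r=sub&(P[...,2]>.073)&(P[...,2]<.082)&(im.min(2)>150); print(r.sum(),P[r].mean(0), wb(P[r].mean(0)))
im,d=arm.get_image('top'); P=cloud('top',d); cv2.imwrite('pics/top4.png',cv2.resize(im[160:260,340:440],(600,600),interpolation=cv2.INTER_CUBIC))
sub[:]=0; sub[180:230,375:405]=1
r=sub&(P[...,2]>.073)&(P[...,2]<.082)&(im.min(2)>110);
if r.sum(): print(r.sum(),P[r].mean(0), wb(P[r].mean(0)), cv2.minAreaRect((P[r][:,:2]*1000).astype(np.float32)))
```

```text
13.8 [ 0.57990174 -0.19003762  0.1570954 ] [1.19732677e-02 1.30358559e-04 1.57095396e-01] [-0.50237008 -0.32184963 -0.7090462 ] 0.04302893363894342
(array([-0.08684496, -0.00382009,  0.05836241]), np.int64(509), np.float64(0.0015732526304292796))
18 [ 0.57303548 -0.18985113  0.07901846] [0.00534652 0.00193774 0.07901846]
4 [ 0.55944497 -0.19919343  0.0785743 ] [-0.01006994 -0.00392002  0.0785743 ] ((559.4553833007812, -199.20803833007812), (2.46921968460083, 5.1126790046691895), 1.464266300201416)
```

View pics/scene4.png

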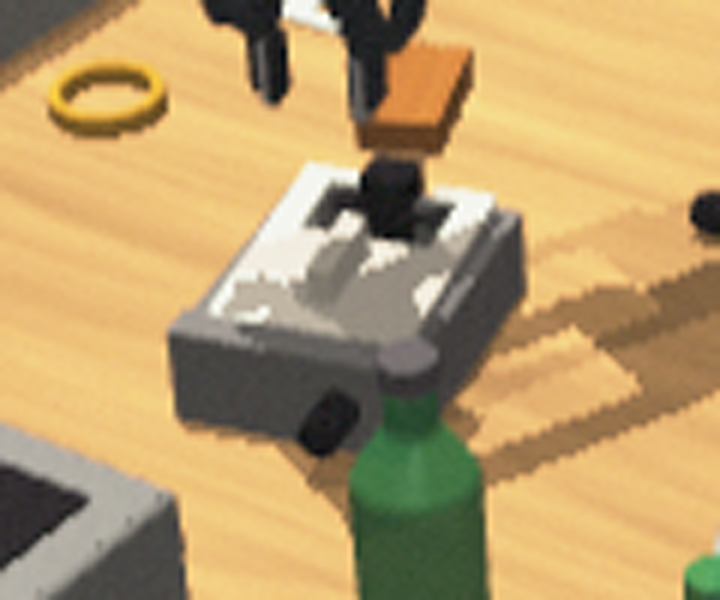

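View pics/top4.png

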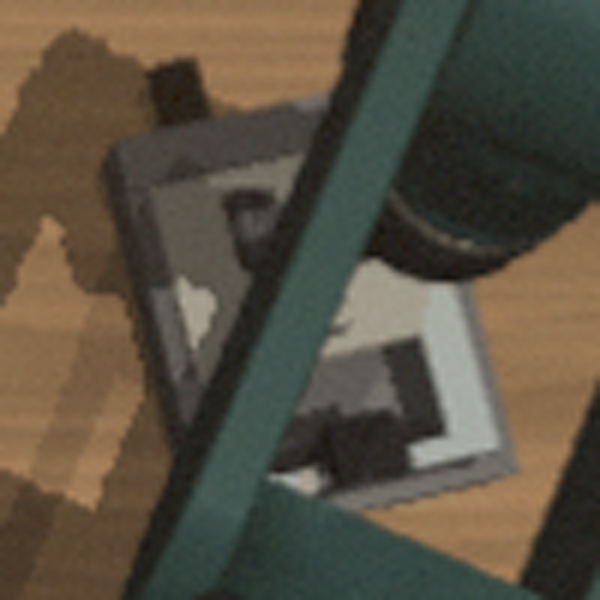

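Run:
```python
from h import *
T=down(YAW)@R.from_rotvec([0,-.09,0]).as_matrix()
print(T[:,2]); t=bw([.0105,-.0004,.061]); print(t,rel(t,T))
```

```text
[-0.08732143 -0.02128667 -0.99595273]
[ 0.578596   -0.19090182  0.061     ] (array([-0.0035,  0.0007,  0.3233]), array([-0.0001, -0.0284, -0.001 ]))
```

Emit:
move_arm(
  series="-0.3 -0.004 0.001 0.1 0 -0.0284 -0.001;-0.3 -0.004 0.001 0.2 0 -0.0284 -0.001;-0.3 -0.004 0.001 0.25 0 -0.0284 -0.001;-0.3 -0.004 0.001 0.25 0 -0.0284 -0.001",
)

```text
time: 14.3
position: [0.5772, -0.1903, 0.0802]
orientation: [0.004, 0.992, 0.119, -0.047]
force: [-0.1, -0.3, 0.0]
width: 0.0301
```

Run:
```python
from h import *
T=down(YAW)@R.from_rotvec([0,-.09,0]).as_matrix()
p,Rm,s=cur(); print(s['time'],p,wb(p),s['force'],s['width'])
t=bw([.0105,-.0004,.061]); print(t,rel(t,T))
im,d=arm.get_image('scene'); cv2.imwrite('pics/scene5.png',cv2.resize(im[190:290,210:330],(720,600),interpolation=cv2.INTER_CUBIC))
```

```text
14.3 [ 0.5771596  -0.190292    0.08023705] [0.00924889 0.00053266 0.08023705] [-0.07605733 -0.31389859  0.03024382] 0.03013504004405301
[ 0.578596   -0.19090182  0.061     ] (array([0.0102, 0.0034, 0.0634]), array([-0.0012,  0.0014,  0.0002]))
```

View pics/scene5.png

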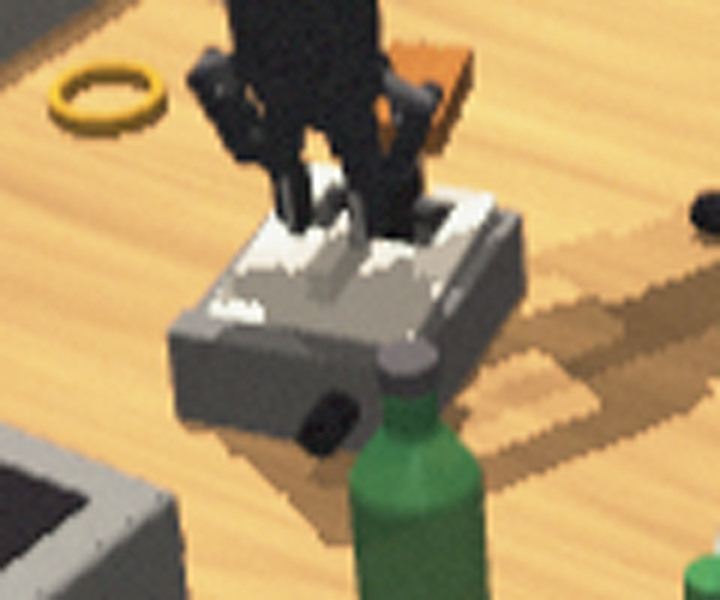

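Emit:
move_arm(
  series="-0.3 0.01 0.003 0.02 -0.001 0.001 0;-0.3 0.01 0.003 0.04 -0.001 0.001 0;-0.3 0.01 0.003 0.055 -0.001 0.001 0;-0.3 0.01 0.003 0.062 -0.001 0.001 0;-0.3 0.01 0.003 0.062 -0.001 0.001 0;-0.4 0.01 0.003 0.062 -0.001 0.001 0;-0.5 0.01 0.003 0.062 -0.001 0.001 0;-0.5 0.01 0.003 0.062 -0.001 0.001 0",
)

```text
time: 15.15
position: [0.5815, -0.1912, 0.0645]
orientation: [0.007, 0.992, 0.12, -0.042]
force: [0.1, 0.0, 0.2]
width: 0.0211
```

Run:
```python
from h import *
p,Rm,s=cur(); print(s['time'],p,wb(p),s['force'],s['width'])
im,d=arm.get_image('scene'); cv2.imwrite('pics/scene6.png',cv2.resize(im[190:290,210:330],(720,600),interpolation=cv2.INTER_CUBIC))
```

```text
15.15 [ 0.58151293 -0.19115755  0.0645462 ] [ 0.01327337 -0.00133929  0.0645462 ] [0.13033572 0.03383207 0.22090591] 0.02107582314682272
```

View pics/scene6.png

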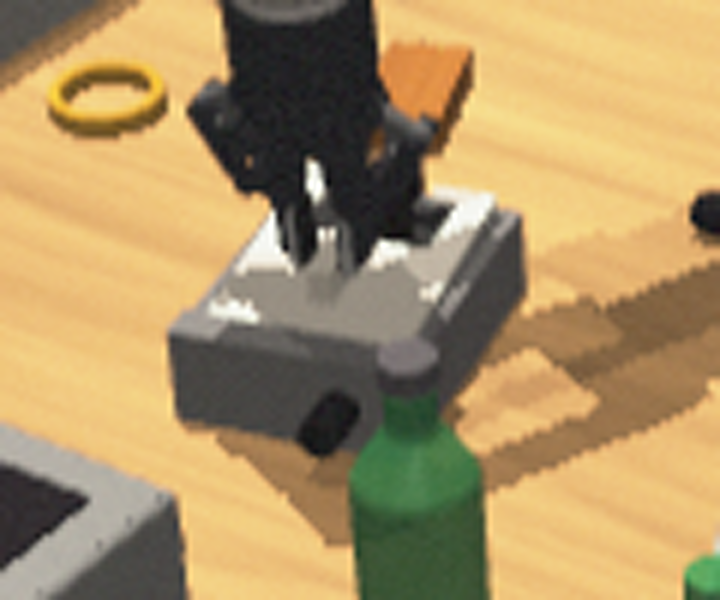

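Run:
```python
from h import *
T=down(YAW)@R.from_rotvec([0,-.09,0]).as_matrix()
p,Rm,s=cur(); print(s['time'],wb(p),s['force'],s['qvel'])
t=bw([.0105,-.0004,.061]); print(t,rel(t,T))
```

```text
15.2 [ 0.01324924 -0.00135292  0.06451486] [ 0.29136229 -0.01141369 -0.10205923] [-0.00063257  0.00164533 -0.00015143 -0.00198716  0.00039377 -0.00136514]
[ 0.578596   -0.19090182  0.061     ] (array([-0.0081, -0.0032,  0.0124]), array([ 0.001 , -0.0014,  0.0004]))
```

Emit:
move_arm(
  series="-0.5 -0.008 -0.003 0.006 0.001 -0.0014 0;-0.5 -0.008 -0.003 0.012 0.001 -0.0014 0;-0.5 -0.008 -0.003 0.012 0.001 -0.0014 0;-0.55 -0.008 -0.003 0.012 0.001 -0.0014 0;-0.58 -0.008 -0.003 0.012 0.001 -0.0014 0;-0.58 -0.008 -0.003 0.012 0.001 -0.0014 0;-0.6 -0.008 -0.003 0.012 0.001 -0.0014 0;-0.6 -0.008 -0.003 0.012 0.001 -0.0014 0",
)

```text
time: 16.0
position: [0.5785, -0.1909, 0.0609]
orientation: [0.005, 0.992, 0.12, -0.045]
force: [-0.3, 0.3, 0.0]
width: 0.0168
```

Emit:
move_arm(
  series="-0.61 0 0 0 0 0 0;-0.62 0 0 0 0 0 0;-0.62 0 0 0 0 0 0",
)

```text
time: 16.3
position: [0.5785, -0.1908, 0.0609]
orientation: [0.005, 0.992, 0.12, -0.045]
force: [0.5, 1.1, -0.1]
width: 0.0162
```

Run:
```python
from h import *
p,Rm,s=cur(); print(s['time'],wb(p),s['force'],s['width'],s['wrist_torque'])
```

```text
16.3 [ 0.01047185 -0.0003126   0.06091591] [ 0.54017875  1.10368399 -0.11731872] 0.016211943365274414 [ 0.08775744 -0.05833332 -0.02009554]
```

Emit:
move_arm(
  series="-0.62 0 -0.001 0 0 0 0;-0.62 0 -0.002 0 0 0 0;-0.62 0 -0.002 0 0 0 0;-0.62 0 -0.002 0 0 0 0",
)

```text
time: 16.7
position: [0.5785, -0.1905, 0.061]
orientation: [0.005, 0.992, 0.12, -0.045]
force: [0.1, -0.3, -0.5]
width: 0.0165
```

Emit:
move_arm(
  series="-0.63 0 0 0 0 0 0;-0.64 0 0 0 0 0 0;-0.64 0 0 0 0 0 0",
)

```text
time: 17.0
position: [0.5784, -0.1904, 0.0609]
orientation: [0.005, 0.992, 0.12, -0.045]
force: [-0.4, -1.2, 0.8]
width: 0.0155
```

Emit:
move_arm(
  series="-0.65 0 0 0 0 0 0;-0.65 0 0 0 0 0 0;-0.65 0 0 0 0 0 0",
)

```text
time: 17.3
position: [0.5784, -0.1902, 0.0609]
orientation: [0.005, 0.992, 0.12, -0.045]
force: [-0.2, 1.3, -0.2]
width: 0.0151
```

Emit:
move_arm(
  series="-0.66 0 0 0 0 0 0;-0.66 0 0 0 0 0 0;-0.66 0 0 0 0 0 0",
)

```text
time: 17.6
position: [0.5783, -0.1901, 0.0609]
orientation: [0.005, 0.992, 0.12, -0.045]
force: [-0.9, 2.1, 0.6]
width: 0.0142
```

Emit:
move_arm(
  series="-0.66 0 -0.001 0 0 0 0;-0.66 0 -0.002 0 0 0 0;-0.66 0 -0.002 0 0 0 0;-0.67 0 -0.002 0 0 0 0;-0.68 0 -0.002 0 0 0 0;-0.68 0 -0.002 0 0 0 0",
)

```text
time: 18.2
position: [0.5782, -0.1898, 0.0609]
orientation: [0.005, 0.992, 0.12, -0.045]
force: [0.2, -0.0, 1.7]
width: 0.0139
```

Contact on both sides, balanced. Close fully.

Emit:
move_arm(
  series="-0.72 0 0 0 0 0 0;-0.78 0 0 0 0 0 0;-0.85 0 0 0 0 0 0;-0.92 0 0 0 0 0 0;-1 0 0 0 0 0 0;-1 0 0 0 0 0 0;-1 0 0 0 0 0 0",
)

```text
time: 18.9
position: [0.5783, -0.1898, 0.0611]
orientation: [0.005, 0.992, 0.12, -0.045]
force: [-0.5, 0.5, 3.5]
width: 0.0128
```

Run:
```python
from h import *
p,Rm,s=cur(); print(s['time'],wb(p),s['force'],s['width'],s['wrist_torque'])
# tool axes for box -x
th=.09; print(Rm.T@(bw([-.013,0,0])-BO)/.3)
```

```text
18.9 [0.01043861 0.00076122 0.06108015] [-0.51684162  0.51357956  3.46889075] 0.012758513514927636 [ 0.18260939  0.18523796 -0.03679785]
[-4.31564888e-02 -5.02471782e-05  3.91059169e-03]
```

Emit:
move_arm(
  series="-1 -0.003 0 0.0003 0 0 0;-1 -0.006 0 0.0006 0 0 0;-1 -0.009 0 0.0009 0 0 0;-1 -0.012 0 0.0012 0 0 0;-1 -0.012 0 0.0012 0 0 0",
)

```text
time: 19.4
position: [0.575, -0.1906, 0.0611]
orientation: [0.005, 0.992, 0.12, -0.044]
force: [2.6, 1.7, 1.9]
width: 0.0127
```

Emit:
move_arm(
  series="-1 -0.003 0 0.0003 0 0 0;-1 -0.006 0 0.0006 0 0 0;-1 -0.009 0 0.0009 0 0 0;-1 -0.012 0 0.0012 0 0 0;-1 -0.012 0 0.0012 0 0 0",
)

```text
time: 19.9
position: [0.5712, -0.1915, 0.061]
orientation: [0.005, 0.992, 0.12, -0.045]
force: [1.7, 1.5, 2.6]
width: 0.0127
```

Emit:
move_arm(
  series="-1 -0.004 0 0.0003 0 0 0;-1 -0.008 0 0.0006 0 0 0;-1 -0.012 0 0.0009 0 0 0;-1 -0.016 0 0.0012 0 0 0;-1 -0.019 0 0.0015 0 0 0;-1 -0.019 0 0.0015 0 0 0;-1 -0.019 0 0.0015 0 0 0",
)

```text
time: 20.6
position: [0.5655, -0.1929, 0.061]
orientation: [0.005, 0.992, 0.12, -0.045]
force: [1.6, 2.1, 3.0]
width: 0.0127
```

Run:
```python
from h import *
p,Rm,s=cur(); print(s['time'],wb(p),s['force'],s['width'],s['wrist_torque'])
im,d=arm.get_image('scene'); print(coverplane(d,im)); cv2.imwrite('pics/scene7.png',cv2.resize(im[190:290,210:330],(720,600),interpolation=cv2.INTER_CUBIC))
```

```text
20.6 [-0.00274321  0.00073007  0.06095365] [1.63549975 2.05771959 2.95093601] 0.012732709457071176 [ 0.30672779 -0.35248154  0.07191415]
(array([-0.08845945, -0.00068467,  0.05694777]), np.int64(453), np.float64(0.0016977168072989952))
```

View pics/scene7.png

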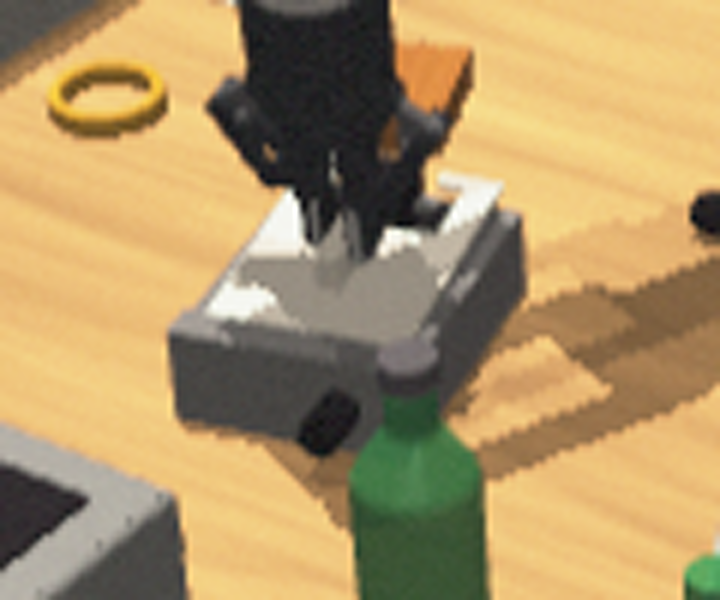

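Emit:
move_arm(
  series="-1 -0.0005 0 -0.005 0 0 0;-1 -0.001 0 -0.01 0 0 0;-1 -0.0015 0 -0.016 0 0 0;-1 -0.002 0 -0.022 0 0 0;-1 -0.003 0 -0.03 0 0 0;-1 -0.003 0 -0.03 0 0 0",
)

```text
time: 21.25
position: [0.5656, -0.1931, 0.0703]
orientation: [0.006, 0.992, 0.12, -0.045]
force: [-0.5, 0.6, -1.3]
width: 0.0129
```

Emit:
move_arm(
  series="-1 -0.001 0 -0.01 0 0 0;-1 -0.0025 0 -0.025 0 0 0;-1 -0.004 0 -0.045 0 0 0;-1 -0.006 0 -0.07 0 0 0;-1 -0.009 0 -0.1 0 0 0;-1 -0.013 0 -0.15 0 0 0;-1 -0.02 0 -0.22 0 0 0;-1 -0.03 0 -0.3 0 0 0;-1 -0.03 0 -0.3 0 0 0;-1 -0.03 0 -0.3 0 0 0",
)

```text
time: 22.25
position: [0.5653, -0.1933, 0.1615]
orientation: [0.006, 0.992, 0.12, -0.044]
force: [-0.5, -0.1, -2.3]
width: 0.0125
```

Run:
```python
from h import *
p,Rm,s=cur(); print(s['time'],p,wb(p),s['force'],s['width'],s['wrist_torque'])
im,d=arm.get_image('scene'); cv2.imwrite('pics/scene8.png',cv2.resize(im[150:300,200:400],(800,600),interpolation=cv2.INTER_CUBIC))
```

```text
22.25 [ 0.56525305 -0.19325136  0.16149313] [-0.00301979  0.00047743  0.16149313] [-0.49056522 -0.12220411 -2.29924164] 0.01246571195239591 [ 0.01409674 -0.07522239 -0.00641947]
```

View pics/scene8.png

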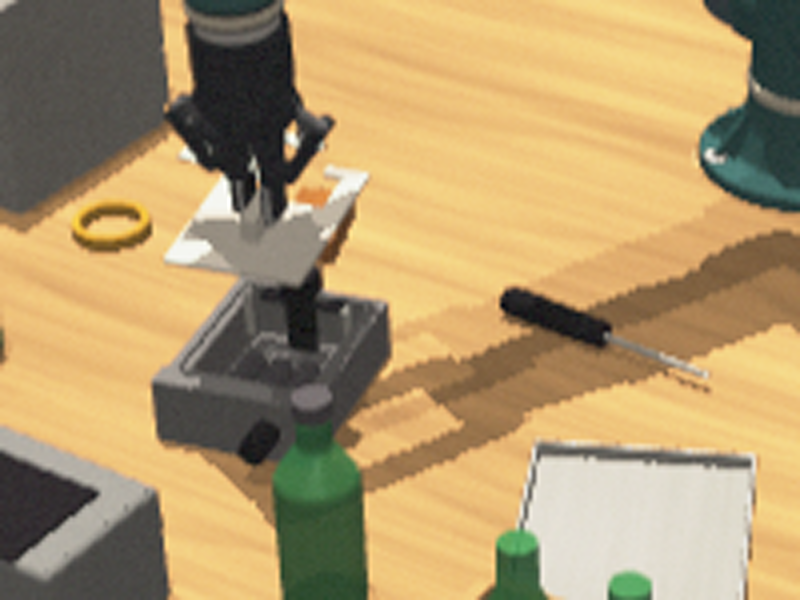

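Run:
```python
from h import *
ty=np.deg2rad(24.8); p,Rm,s=cur()
t=np.array([.588,.145,0])+[.0096*np.cos(ty),.0096*np.sin(ty),.2]; print(t)
mid=(p+t)/2; mid[2]=.2
print(rel(mid,down(ty)),rel(t,down(ty)))
```

```text
[0.59671466 0.14902674 0.2       ]
(array([ 0.1749, -0.5409, -0.1496]), array([-0.003 ,  0.0288, -0.0613])) (array([ 0.3619, -1.0817, -0.1663]), array([-0.003 ,  0.0288, -0.0613]))
```

Emit:
move_arm(
  series="-1 0.01 -0.02 -0.05 0 0.003 -0.006;-1 0.03 -0.07 -0.1 0 0.007 -0.012;-1 0.05 -0.14 -0.15 -0.001 0.011 -0.02;-1 0.07 -0.21 -0.15 -0.001 0.015 -0.028;-1 0.09 -0.28 -0.15 -0.002 0.019 -0.036;-1 0.115 -0.35 -0.15 -0.002 0.023 -0.044;-1 0.135 -0.42 -0.15 -0.003 0.026 -0.052;-1 0.16 -0.49 -0.15 -0.003 0.0288 -0.0613;-1 0.175 -0.54 -0.15 -0.003 0.0288 -0.0613;-1 0.175 -0.54 -0.15 -0.003 0.0288 -0.0613;-1 0.175 -0.54 -0.15 -0.003 0.0288 -0.0613",
)

```text
time: 23.4
position: [0.581, -0.0221, 0.2009]
orientation: [0.001, 0.977, 0.215, 0.0]
force: [0.8, 0.7, -1.2]
width: 0.0126
```

Run:
```python
from h import *
ty=np.deg2rad(24.8); p,Rm,s=cur();print(p,s['force'],s['width'],s['time'])
t=np.array([.588,.145,0])+[.0096*np.cos(ty),.0096*np.sin(ty),.1]; print(t,rel(t,down(ty)))
```

```text
[ 0.58104915 -0.02213592  0.2009355 ] [ 0.80444794  0.71206828 -1.21741269] 0.012570033266994773 23.4
[0.59671466 0.14902674 0.1       ] (array([ 0.2871, -0.4962,  0.3358]), array([ 0.0004, -0.0001,  0.0003]))
```

Emit:
move_arm(
  series="-1 0.01 -0.02 0 0 0 0;-1 0.04 -0.07 0 0 0 0;-1 0.08 -0.14 0 0 0 0;-1 0.12 -0.21 0 0 0 0;-1 0.16 -0.28 0 0 0 0;-1 0.2 -0.35 0.03 0 0 0;-1 0.24 -0.42 0.08 0 0 0;-1 0.27 -0.47 0.13 0 0 0;-1 0.287 -0.496 0.18 0 0 0;-1 0.287 -0.496 0.24 0 0 0;-1 0.287 -0.496 0.3 0 0 0;-1 0.287 -0.496 0.335 0 0 0;-1 0.287 -0.496 0.335 0 0 0;-1 0.287 -0.496 0.335 0 0 0",
)

```text
time: 24.8
position: [0.597, 0.1484, 0.1001]
orientation: [0.0, 0.977, 0.214, 0.0]
force: [0.0, -0.2, -0.6]
width: 0.0128
```

Run:
```python
from h import *
ty=np.deg2rad(24.8); p,Rm,s=cur();print(p,s['force'],s['width'],s['time'])
t=np.array([.588,.145,0])+[.0096*np.cos(ty),.0096*np.sin(ty),.02]; print(t,rel(t,down(ty)))
for n,(a,b,c,e) in {'top':(180,340,120,280),'scene':(280,430,180,330)}.items():
    im,d=arm.get_image(n); cv2.imwrite(f'pics/{n}9.png',cv2.resize(im[c:e,a:b],(600,600),interpolation=cv2.INTER_CUBIC))
    if n=='scene':
        P=cloud(n,d); T=p; dx=P-T; cx=dx@Rm[:,0]; cy=dx@Rm[:,1]; cz=dx@Rm[:,2]
        m=(abs(cz-.006)<.012)&(abs(cx)<.09)&(abs(cy)<.06)&(abs(cy)>.025)&(im.min(2)>80)
        A=np.c_[cx[m],cy[m],np.ones(m.sum())]; k=np.linalg.lstsq(A,cz[m],rcond=None)[0]; print(m.sum(),k,cx[m].min(),cx[m].max(),cy[m].min(),cy[m].max())
```

```text
[0.59696781 0.14838019 0.10007784] [ 0.0077169  -0.22519248 -0.58559869] 0.012754401103763682 24.8
[0.59671466 0.14902674 0.02      ] (array([ 0.    , -0.0025,  0.2669]), array([ 0.0002, -0.0001, -0.0002]))
572 [ 0.0084489  -0.00259442  0.00327457] -0.08561575399353812 0.06889200293064801 -0.05586048052942819 0.05518784395639476
```

View pics/scene9.png

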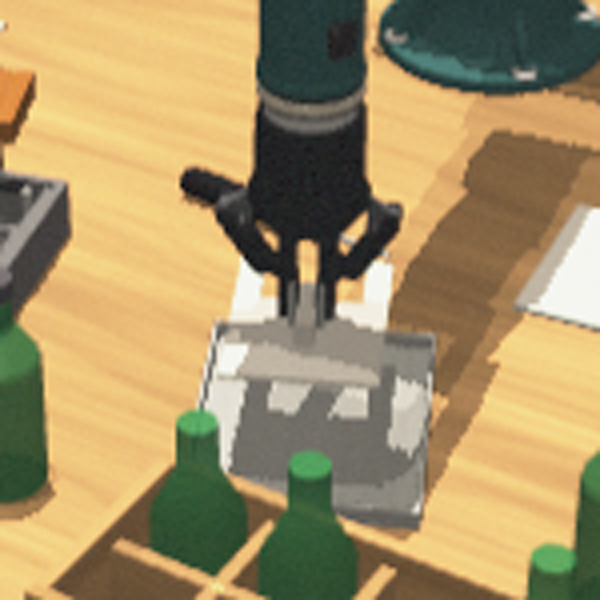

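View pics/top9.png

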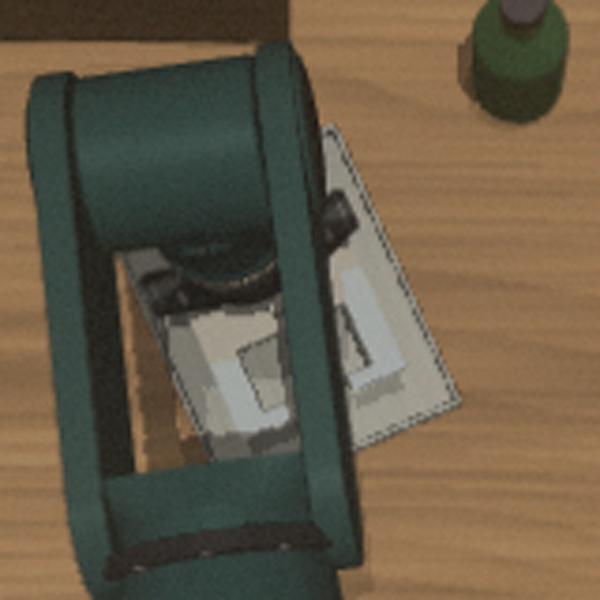

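Emit:
move_arm(
  series="-1 0 -0.0025 0.03 0 0 0;-1 0 -0.0025 0.08 0 0 0;-1 0 -0.0025 0.14 0 0 0;-1 0 -0.0025 0.19 0 0 0;-1 0 -0.0025 0.23 0 0 0;-1 0 -0.0025 0.255 0 0 0;-1 0 -0.0025 0.267 0 0 0;-1 0 -0.0025 0.267 0 0 0",
)

```text
time: 25.7
position: [0.5963, 0.1495, 0.0194]
orientation: [0.0, 0.977, 0.215, -0.0]
force: [-0.2, 0.4, -1.3]
width: 0.0124
```

Emit:
move_arm(
  series="-1 0 0 0.003 0 0 0;-1 0 0 0.006 0 0 0;-1 0 0 0.009 0 0 0;-1 0 0 0.012 0 0 0;-1 0 0 0.012 0 0 0",
)

```text
time: 26.2
position: [0.5964, 0.1495, 0.0163]
orientation: [0.0, 0.977, 0.215, 0.0]
force: [0.5, 0.5, -1.7]
width: 0.0125
```

Emit:
move_arm(
  series="-1 0 0 0.002 0 0 0;-1 0 0 0.004 0 0 0;-1 0 0 0.004 0 0 0",
)

```text
time: 26.5
position: [0.5964, 0.1495, 0.015]
orientation: [0.0, 0.977, 0.215, 0.0]
force: [-1.4, 0.0, -1.7]
width: 0.0129
```

Emit:
move_arm(
  series="-1 0 0 0.002 0 0 0;-1 0 0 0.004 0 0 0;-1 0 0 0.004 0 0 0",
)

```text
time: 26.8
position: [0.5964, 0.1494, 0.0137]
orientation: [0.0, 0.977, 0.215, 0.0]
force: [0.0, -0.0, -1.5]
width: 0.0125
```

Emit:
move_arm(
  series="-1 0 0 0.002 0 0 0;-1 0 0 0.003 0 0 0;-1 0 0 0.003 0 0 0",
)

```text
time: 27.1
position: [0.5966, 0.1495, 0.0134]
orientation: [0.0, 0.977, 0.215, 0.0]
force: [-1.9, -0.4, 0.2]
width: 0.0129
```

Emit:
move_arm(
  series="-1 0 0 0.001 0 0 0;-0.7 0 0 0.001 0 0 0;-0.6 0 0 0.001 0 0 0;-0.5 0 0 0.001 0 0 0;-0.4 0 0 0.001 0 0 0;-0.3 0 0 0.001 0 0 0;-0.2 0 0 0.001 0 0 0;-0.2 0 0 -0.03 0 0 0;-0.2 0 0 -0.1 0 0 0;-0.2 0 0 -0.25 0 0 0;-0.2 0 0 -0.4 0 0 0;-0.2 0 0 -0.55 0 0 0;-0.2 0 0 -0.6 0 0 0;-0.2 -0.6 0 -0.6 0 0 0;-0.2 -0.6 0 -0.6 0 0 0;-0.2 -0.6 0 -0.6 0 0 0;-0.2 -0.6 0 -0.6 0 0 0;-0.2 -0.6 0 -0.6 0 0 0;-0.2 -0.6 0 -0.6 0 0 0",
)

```text
time: 29.0
position: [0.4329, 0.0739, 0.1932]
orientation: [0.0, 0.977, 0.215, 0.001]
force: [-0.0, -0.1, 0.6]
width: 0.0341
```

Run:
```python
from h import *
p,Rm,s=cur();print(p,s['force'],s['width'],s['time'])
for n in ('top','scene'):
    im,d=arm.get_image(n); cv2.imwrite(f'pics/{n}10.png',im)
    P=cloud(n,d); a=np.deg2rad(24.8); dx=P-[.588,.145,0]; cx=dx[...,0]*np.cos(a)+dx[...,1]*np.sin(a); cy=-dx[...,0]*np.sin(a)+dx[...,1]*np.cos(a)
    m=(abs(cx)<.068)&(abs(cy)<.05)&(abs(cy)>.012)&(im.min(2)>90)&(P[...,2]>.004)&(P[...,2]<.014)&(cx>-.015)
    A=np.c_[cx[m],cy[m],np.ones(m.sum())]; k=np.linalg.lstsq(A,P[...,2][m],rcond=None)[0]; print(n,m.sum(),k.round(4))
    r=(abs(cx)<.1)&(abs(cy)<.07)&(P[...,2]>.023)&(P[...,2]<.04); print('rib',r.sum(),cx[r].mean(),cy[r].mean(),P[r][:,2].mean() if r.any() else 0)
```

```text
[0.43289098 0.07393028 0.19318556] [-0.0486246  -0.13130949  0.56907664] 0.034114750644371965 29.0
top 826 [0.0017 0.0007 0.007 ]
rib 110 0.009489811626303418 -0.0022137243923304193 0.028399181038967675
scene 422 [-0.0044 -0.0008  0.0091]
rib 63 0.014478180089634269 0.0013697799868571858 0.030430883952530408
```

View pics/top10.png

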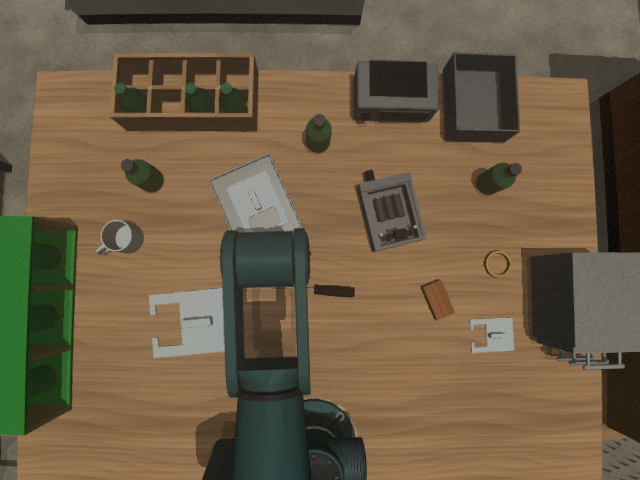

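View pics/scene10.png

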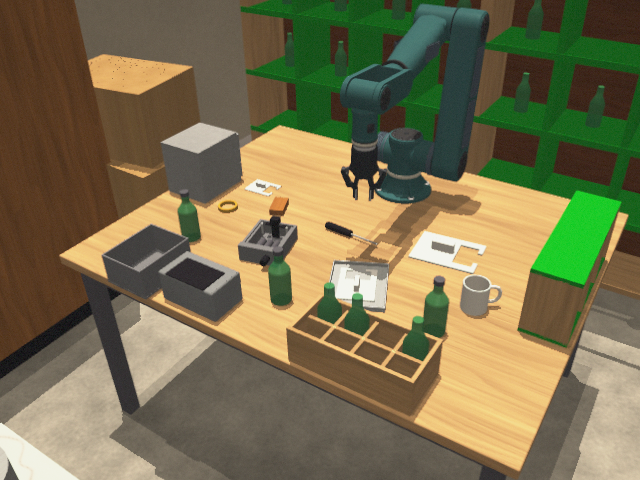

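The cover lies flat in the tray at top pixel (256,205). The box at (392,210) is open, and the bystanders are where they were. The tool is clear, so I'm handing in.

Run:
```python
from cell import arm
print(arm.job_done())
```

```text
the job is handed in; nothing more can be done
None
```

The cover is off the battery box and lies flat, rib up, in the steel tray. I handed the job in at about 29 s of the 64 s allowed; `job_done` gives no verdict.

- **Tab:** I felt the face about 73 mm in front of the box centre and pressed it in about 6 mm. The force at the wrist stayed around 10 N in the readings taken at the end of each move. I held it until the front had risen; the two cameras put the tilt at 0.083 and 0.094 rad.
- **Drawing out:** I gripped the rib with the side forces balanced, drew the cover about 13 mm level with about 4 N or less at the wrist, then lifted it.
- **Placing:** I lowered it until it touched the tray floor, then opened the fingers and moved away.

**Last checks:**
- **Tilt:** it is under 0.005 rad by both cameras.
- **Height:** the slab's top measures 7 mm above the bench by the top camera and 9 mm by the scene camera, against the 8 mm expected for a cover on the floor. The two disagree by 2 mm, which is the calibration error.
- **Position:** the rib is about 10 to 14 mm from the tray centre, so the cover's origin is close to the centre.
- **Surroundings:** the bystanders look unmoved in both pictures, though part of the screwdriver was behind the arm in the top view. The gripper is clear of everything.

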